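Unhook a calibration weight with the lifting fork and nest it on the pressure balance

ROBOT

A 6-joint arm with a two-finger parallel gripper is mounted at the origin on the work surface. World frame = base frame: x ahead of the robot, y to its left, z up, the work surface at z = 0. Lengths are in m, angles in degrees, forces in N, time in s.
With the tool pointing down it reaches from about 0.35 to 0.85 m from the base axis. Payload 8.1 kg.
Tool frame: the origin (TCP) lies on the centre line of the jaws, within the pads' length; the fingertips stand 25 mm ahead of it and the grasp point (between the pads) lies 6 mm ahead of it; z points along the fingers, y is the line along which they close (so a half turn about z gives the same grasp; the last joint's range is limited). The gripper opens to 85 mm and grips with 20 to 120 N. Pads are 22 mm wide; open, the fingers measure 114 mm over their backs; the gripper's body (76 mm by 85 mm) begins 54 mm behind the grasp point. The pads swing forward as they close: fully open they stand 13 mm farther back than shut.
Start: joints at [-74.507, 7.471, 85.268, -0, 87.261, -4.893], TCP at [0.209, -0.562, 0.256] pointing down, gripper open.
Joint ranges: [-169.43, 169.43], [-51.17, 129.36], [1.28, 143.12], [-76.62, 256.62], [0, 156.53], [-152.29, 152.29]. Speed limits (degrees/s): [136.94, 136.94, 159.86, 180, 180, 180].

INTERFACE

Orientations are given as [roll, pitch, yaw] about the fixed x, y, z axes, in that order (R = Rz(yaw) Ry(pitch) Rx(roll)).
In Python, from bench import ctrl gives the robot as it stands. Calls block until the motion is done:
- ctrl.movep(position, orientation): joint-space move of the TCP to a pose.
- ctrl.servo_line(position, ori=None, feed=0.15, until_force=None): straight line of the TCP; ori=None keeps the orientation; feed is the mean speed in m/s. With until_force (N) it stops when the force on the tool has changed by that much, and returns True; else False.
- ctrl.movej(angles): joint-space move.
- ctrl.ungrasp() and ctrl.gripper_close(squeeze=None): open the fingers fully, or close them until they stop; squeeze is the grip in N (None keeps the last).
- ctrl.hold(seconds).
- ctrl.ik(position, orientation): joint angles nearest the present ones, or None.
- ctrl.camera(name): name is "scene" or "top"; returns (picture, depth): 400x640x3 uint8, red, green, blue; 400x640 float32, m along the optical axis (not along the pixel's ray), 0 where there is no reading.
- ctrl.camera_params(name): a dict with "mtx" (3x3 intrinsics, pixels), "distortion" ([k1, k2, p1, p2, k3] as OpenCV has them; the pictures are not rectified), "eye" and "attitude" of the camera in the world. Camera axes: x right, y down, z forward; pixel columns grow to the right and rows downward; lengths in m; the calibration is good to about 2 mm. A picture is of the moment at which its call begins. camera_params takes no time and is no camera call.
A pose or a line that the arm cannot do raises ctrl.Unreachable and nothing moves.
- ctrl.close_job(): hands the job in; it is judged then, once.
Trained networks look in the newest picture that a camera, given by its name, has taken for a name from the list of things; names that differ only in an ending like _2 or _b are one class to them, and where a whole thing is asked for, a point or a joint stands for the part that bears it (a point fixed in the world has none). Each returns a list of dicts, best first, with "p" (0 to 1); they miss things now and then, are a little off and sometimes report something else, mostly with a low value. They report only what shows in the picture. A call takes as long as a camera call.
- ctrl.recognise(query, camera): "at" ([x, y, z] in m, in world coordinates, good to about 4 mm: the middle of the surface that is visible of it).
- ctrl.cut_out(query, camera): "pixels" (400x640 bool, what is visible of it).
Readings, each from a call of its own:
- ctrl.get_time(): time.
- ctrl.get_joints(): joint angles.
- ctrl.get_joint_vel(): joint speeds.
- ctrl.get_tau(): joint torques, N m.
- ctrl.get_eef_pos(): TCP position.
- ctrl.get_tcp_rot(): TCP orientation.
- ctrl.get_ft_force(): force on the tool from outside, world axes, zero at the start.
- ctrl.get_moment(): the same for the moment, N m.
- ctrl.get_opening(): opening from 0.0 (shut) to 1.0 (fully open).
- ctrl.get_grip_force(): force on a finger pad.
Only numpy, scipy, OpenCV 4.12 (cv2) and the standard library are available. Lean on these libraries where they do the work, as an engineer would, in place of code of your own. Each camera call takes 0.05 s, during which the arm holds its last target. There are 200 camera calls.

TASK

Pick up the lifting fork by its yellow grip and use it, never fingers or arm on any weight, to lift the brass weight up and off its hook and lower it gently until it nests squarely and fully home in the steel weight already on the pressure balance. Then draw the fork out and stand it back upright, centred on its black mat. Do not drop the brass weight, and leave the steel weights, the bottle, the gauge and the fittings pot where they are.

Things in the scene. Friction and masses are not known exactly. Their poses are not given: they have to be found in the camera images.
- brass_weight: Brass-coloured weight to be moved, 0.25 to 0.45 kg, hanging by its flange in any one of the rack's three hooks. A hollow cup 50 mm high: foot tapering from radius 15 mm at the bottom to 21 at 10 mm up, straight to a shoulder 20 mm up; body radius 27 mm from there to 46; flange radius 50 mm from 46 to 50 mm up. Origin: centre of the foot's underside, z up.
- brass_mouth (a point): Centre of the brass weight's open mouth, level with the flange's upper face, 50 mm above its origin. The bore has radius 23 mm and is 24 mm deep; all weights are the same shape.
- steel_a: Steel-coloured weight, same shape as the brass one, hanging in another hook; leave it. Origin: centre of the foot's underside.
- steel_b: Steel-coloured weight, same shape as the brass one, hanging in the remaining hook; leave it. Origin: centre of the foot's underside.
- seated_weight: Steel-coloured weight, same shape, loose, seated in the balance's carrier. Origin: centre of the foot's underside, 30 mm above the bench. A weight nested fully home has its foot in this one's bore (2 mm play all round) and its shoulder on this one's flange: its origin is then 30 mm above this one's, with a 26 mm gap between the flanges.
- fork: Steel lifting fork, 0.15 kg, C-shaped from the side, standing on its prongs on the mat. Origin: midway between the prongs, level with their underside, straight below the grip; z up, x towards the prong tips. Two level prongs 6 mm wide, z 0 to 6 mm, at y = -43 and +43, x -62 to +42; end stops at the tips (x 36 to 42) rise to z = 11. Carries a weight by its flange.
- fork_grip (a point): Middle of the fork's yellow grip, 24 x 24 mm, z 76 to 126 mm in the fork's frame, this point at z = 101. The grip stands on a top bar 22 mm wide, z 66 to 76, x -64 to +14, held by an upright 22 mm wide at x -64 to -56.
- fork_seat (a point): Point on the fork at x = y = 0, z = 6 mm (prong tops): the centre of a carried flange's underside belongs here, with 6 mm play forward and back between the tip stops and a rear cross bar (x -64 to -56, z 0 to 12, 92 mm wide).
- mat: Fixed black rubber mat, 150 x 130 x 3 mm, the fork's parking place. Origin: centre of its underside, on the bench; x along its long side.
- rack: Fixed weight rack. Origin on the bench below the centre of the middle hook; x from the hooks' open front to their back, y along the row. Hooks at y = -125, 0, +125 mm. Behind: a cross bar at x 62 to 74, z 147 to 173, posts at x 70, y -188 and +188, base plate 12 mm high at x 50 to 150.
- hook_mid (a point): Centre of the middle hook (rack x = y = 0), level with its arms' upper face, 160 mm above the bench. Each hook is two level arms 5 mm wide, 6 high, 32 mm either side of its centre, from x +65 to -52; blue lips at the front (x -52 to -46) rise 8 mm above them. A flange lies on both arms and overhangs outside them: a fork prong fits there, 5.5 mm from the arm.
- balance: Fixed pressure balance: round grey foot of radius 62 mm, blue carrier cup of radius 34 mm, rim 50 mm above the bench, holding the seated steel weight. Origin: centre of its underside, on the carrier's axis.
- oil_bottle: Amber oil bottle, radius 26 mm, 120 mm high, loose, near the balance. Origin: centre of its underside.
- gauge: Dial gauge on a round foot of radius 32 mm, dial of radius 34 mm, 122 mm high, loose, near the balance. Origin: centre of its underside.
- fittings_pot: Small blue open pot, radius 34 mm, 50 mm high, loose. Origin: centre of its underside.

How it is judged:
By the outcome, as a careful person would: the job done as asked, in the order asked, and still so for the second after the job is handed in, with the robot touching nothing.
It also fails if it takes over 58 s, if anything falls off the work surface, if the arm or the gripper's body presses on something with over 40 N, if the wrist force passes 120 N, or if a joint passes its speed limit or range.

## Working session

There is one attempt and no reset: what is moved stays moved. The work goes in short steps, each a Python script; the robot and the scene stay as the last script left them, time stands still between calls to the robot, and variables do not carry over. Pictures are saved under pics/ and viewed, at most 10 in all, crops included, and the job is handed in when it is done.

```bash
mkdir -p pics; ls; cat > h.py <<'E'
import numpy as np, cv2
from bench import ctrl
def snap(cam,name=None):
    im,d=ctrl.camera(cam)
    if name: cv2.imwrite('pics/'+name,im[:,:,::-1])
    return im,d
def cloud(cam,d):
    P=ctrl.camera_params(cam);v,u=np.mgrid[0:400,0:640]
    n=cv2.undistortPoints(np.stack([u,v],-1).reshape(-1,1,2).astype(np.float64),np.array(P['mtx']),np.array(P['distortion'])).reshape(400,640,2)
    c=np.dstack([n[...,0]*d,n[...,1]*d,d]).astype(float)
    a=np.array(P['attitude'],float)
    if a.shape!=(3,3):
        from scipy.spatial.transform import Rotation as R
        a=R.from_euler('xyz',a,degrees=True).as_matrix()
    X=c@a.T+np.array(P['eye']); X[d<=0]=np.nan
    return X
E
python3 - <<'E'
from h import *
for c in('scene','top'):
    print(ctrl.camera_params(c))
    im,d=snap(c,c+'0.png'); X=cloud(c,d)
    np.savez('/tmp/'+c+'0.npz',im=im,X=X)
    for q in['brass_weight','steel_a','seated_weight','fork','fork_grip','mat','rack','balance','oil_bottle','gauge','fittings_pot']:
        r=ctrl.recognise(q,c); print(c,q,[(np.round(x['at'],3).tolist(),round(x['p'],2)) for x in r[:4]])
print(ctrl.get_time())
E
```

```text
pics
{'mtx': array([[396.18523363,   0.        , 323.04795177],
       [  0.        , 396.18523363, 200.22732899],
       [  0.        ,   0.        ,   1.        ]]), 'distortion': array([0.01307246, 0.        , 0.        , 0.        , 0.        ]), 'eye': array([1.03675792, 0.54916971, 0.77783395]), 'attitude': array([-131.32059604,    0.65981736,  132.23298673])}
scene brass_weight [([0.58, -0.116, 0.164], 0.58)]
scene steel_a [([0.598, -0.242, 0.164], 0.89), ([0.563, 0.008, 0.165], 0.71)]
scene seated_weight [([0.464, 0.259, 0.083], 0.9)]
scene fork [([0.394, -0.117, 0.078], 0.58)]
scene fork_grip [([0.399, -0.119, 0.081], 0.68)]
scene mat [([0.388, -0.09, -0.0], 0.67), ([0.587, -0.121, 0.165], 0.41)]
scene rack [([0.671, -0.078, 0.012], 0.96), ([0.358, 0.275, 0.066], 0.15)]
scene balance [([0.393, -0.12, 0.077], 0.63), ([0.499, 0.284, 0.009], 0.58), ([0.585, -0.123, 0.166], 0.17)]
scene oil_bottle [([0.356, 0.279, 0.066], 0.58), ([0.395, -0.119, 0.075], 0.3)]
scene gauge [([0.503, 0.398, 0.073], 0.66), ([0.395, -0.118, 0.077], 0.38)]
scene fittings_pot [([0.388, -0.328, 0.031], 
[... 258 characters left out ...]
 0.       ,  0.       ]), 'eye': array([0.3099865 , 0.05617635, 1.50620936]), 'attitude': array([-172.35491884,   -0.42863806,  -90.94405768])}
top brass_weight [([0.583, -0.116, 0.164], 0.64)]
top steel_a [([0.569, 0.01, 0.167], 0.67), ([0.594, -0.241, 0.166], 0.66)]
top seated_weight [([0.474, 0.268, 0.079], 0.86)]
top fork [([0.396, -0.125, 0.08], 0.74)]
top fork_grip [([0.396, -0.126, 0.08], 0.84)]
top mat [([0.432, -0.12, 0.002], 0.58)]
top rack [([0.666, -0.098, 0.011], 0.64)]
top balance [([0.444, 0.231, 0.012], 0.71)]
top oil_bottle [([0.34, 0.259, 0.083], 0.6)]
top gauge [([0.488, 0.39, 0.087], 0.7)]
top fittings_pot [([0.384, -0.335, 0.02], 0.83), ([0.442, 0.228, 0.012], 0.29)]
1.2
```

View pics/scene0.png

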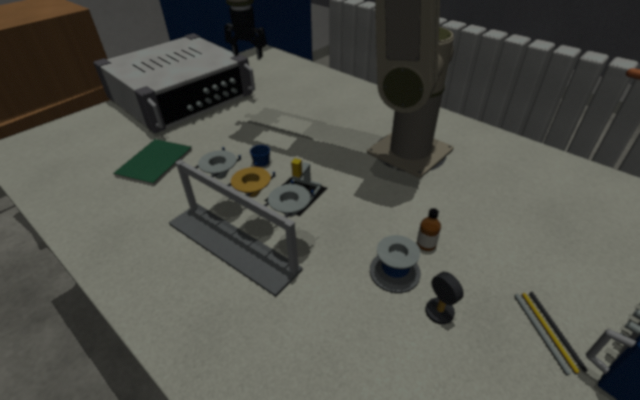

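View pics/top0.png

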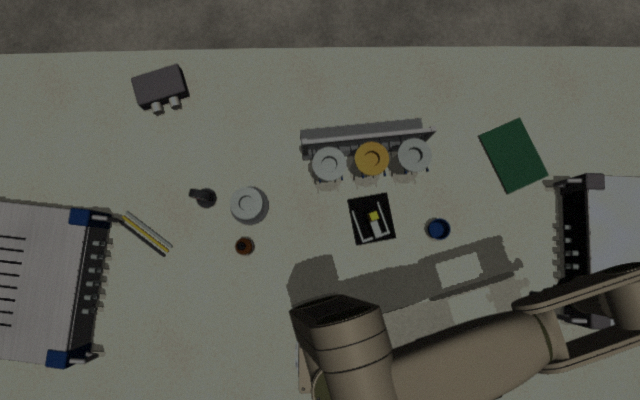

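Brass hangs in the middle hook (scene ~(250,180), top ~(372,158)). The fork stands on the mat at top ~(374,222), and the seated weight is at top ~(249,204). Next I fit the geometry precisely.

```bash
cat > /tmp/fit.py <<'E'
from h import *
from scipy.optimize import least_squares
Z={}
for c in('scene','top'):
    f=np.load(f'/tmp/{c}0.npz'); Z[c]=(f['im'],f['X'])
def circ(c,x,y,zt,tol=.008):
    X=Z[c][1]; m=(np.abs(X[...,2]-zt)<tol)&(np.hypot(X[...,0]-x,X[...,1]-y)<.062)
    n,l,s,_=cv2.connectedComponentsWithStats(m.astype(np.uint8)); 
    P=X[m]; zt2=np.median(P[:,2]); c0=np.array([x,y])
    # edges: outer percentile by angle
    for _ in range(5):
        d=P[:,:2]-c0; a=np.arctan2(d[:,1],d[:,0]); r=np.hypot(*d.T); b=((a+np.pi)/(2*np.pi)*24).astype(int)%24
        E=np.array([d[b==k][np.argmax(r[b==k])] for k in range(24) if (b==k).any()])+c0
        s=least_squares(lambda p:np.hypot(E[:,0]-p[0],E[:,1]-p[1])-p[2],[*c0,.05],loss='soft_l1',f_scale=.002).x; c0=s[:2]
    return np.round([*s,zt2,len(P)],4)
for n,x,y,z in[('right',.596,-.242,.164),('brass',.582,-.116,.164),('left',.567,.009,.164),('seat',.469,.263,.08)]:
    for c in Z: print(n,c,circ(c,x,y,z))
for c in Z:
    X=Z[c][1]; near=(np.abs(X[...,0]-.40)<.12)&(np.abs(X[...,1]+.12)<.11)
    for nm,lo,hi in[('grip',.115,.14),('bar',.062,.088),('prong',.0055,.02)]:
        m=near&(X[...,2]>lo)&(X[...,2]<hi)
        P=X[m]; print(c,nm,len(P),P.mean(0).round(4) if len(P) else '', cv2.minAreaRect((P[:,:2]*1000).astype(np.float32)) if len(P)>3 else '')
    im=Z[c][0].astype(int); m=near&(im.max(2)<30)&(X[...,2]<.02); P=X[m]
    print(c,'dark',len(P),P.mean(0),cv2.minAreaRect((P[:,:2]*1000).astype(np.float32)))
im=Z['top'][0][180:260,330:410]; cv2.imwrite('pics/crop.png',np.clip(cv2.resize(im,None,fx=7,fy=7,interpolation=cv2.INTER_CUBIC)[:,:,::-1]*1.8,0,255))
E
python3 /tmp/fit.py
```

```text
right scene [ 5.959e-01 -2.425e-01  5.150e-02  1.644e-01  6.620e+02]
right top [ 5.987e-01 -2.403e-01  5.480e-02  1.646e-01  7.840e+02]
brass scene [ 5.854e-01 -1.164e-01  5.200e-02  1.645e-01  7.840e+02]
brass top [ 5.871e-01 -1.139e-01  5.320e-02  1.646e-01  7.810e+02]
left scene [5.711e-01 8.700e-03 5.110e-02 1.644e-01 8.800e+02]
left top [5.692e-01 9.800e-03 5.010e-02 1.647e-01 7.570e+02]
seat scene [4.704e-01 2.598e-01 4.990e-02 8.030e-02 9.600e+02]
seat top [4.678e-01 2.617e-01 4.950e-02 8.120e-02 6.560e+02]
scene grip 84 [ 0.4242 -0.1175  0.1256] ((422.05706787109375, -118.64686584472656), (24.62688636779785, 25.9227237701416), 12.416646003723145)
scene bar 131 [ 0.4001 -0.1232  0.078 ] ((397.0002746582031, -127.35589599609375), (80.928466796875, 24.94310760498047), 16.3057918548584)
scene prong 153 [ 0.3758 -0.1149  0.0101] ((420.3450927734375, -122.11827087402344), (137.8539276123047, 123.79487609863281), 12.99491024017334)
scene dark 151 [ 0.38796876 -0.11005275  0.00365496] ((395.7948913574219, -104.09335327148438), (161.3214874267578, 102.96879577636719), 58.127220153808594)
top grip 68 [ 0.418  -0.1192  0.1296] ((418.5060729980469, -119.90550231933594), (23.40958023071289, 24.811994552612305), 18.106626510620117)
top bar 131 [ 0.3851 -0.1303  0.0799] ((395.94482421875, -126.47412872314453), (75.32743835449219, 22.67237663269043), 19.80120277404785)
top prong 898 [ 0.4047 -0.1225  0.0081] ((400.04486083984375, -120.18463897705078), (239.17869567871094, 219.55526733398438), 0.1655571609735489)
top dark 1238 [ 0.42938674 -0.12611047  0.00383967] ((421.20819091796875, -128.24957275390625), (145.73057556152344, 126.75211334228516), 9.556327819824219)[ WARN:0@1.387] global loadsave.cpp:1063 imwrite_ Unsupported depth image for selected encoder is fallbacked to CV_8U.
```

View pics/crop.png

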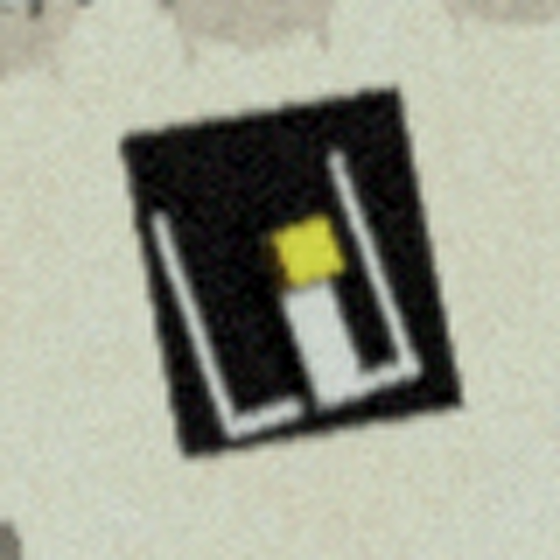

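```bash
cat >> h.py <<'E'
from scipy.spatial.transform import Rotation as R
from scipy.optimize import least_squares
def ray(cam,uv,z):
    P=ctrl.camera_params(cam); uv=np.asarray(uv,float).reshape(-1,1,2)
    n=cv2.undistortPoints(uv,np.array(P['mtx']),np.array(P['distortion'])).reshape(-1,2)
    d=np.c_[n,np.ones(len(n))]@R.from_euler('xyz',P['attitude'],degrees=True).as_matrix().T
    e=np.array(P['eye']); return e[:2]+d[:,:2]*((z-e[2])/d[:,2])[:,None]
def fitmask(cam,mask,z,r=None):
    "circle through the outer contour of a mask, on plane z"
    cs,_=cv2.findContours(cv2.resize(mask.astype(np.uint8)*255,None,fx=4,fy=4,interpolation=cv2.INTER_LINEAR)//128,cv2.RETR_EXTERNAL,cv2.CHAIN_APPROX_NONE)
    q=max(cs,key=len).reshape(-1,2).astype(float); q=(q+.5)/4-.5
    E=ray(cam,q,z); c=E.mean(0)
    s=least_squares(lambda p:np.hypot(E[:,0]-p[0],E[:,1]-p[1])-p[2],[*c,.05],loss='cauchy',f_scale=.001).x
    return s
def masknear(cam,q,xy,X):
    best=None
    for r in ctrl.cut_out(q,cam):
        m=r['pixels']; c=np.nanmedian(X[m],0)
        if np.hypot(*(c[:2]-xy))<.04: return m
E
cat > /tmp/f2.py <<'E'
from h import *
for c in('scene','top'):
    im,d=snap(c); X=cloud(c,d)
    for n,q,xy,z in[('right','steel_a',(.597,-.242),.164),('brass','brass_weight',(.584,-.116),.164),('left','steel_a',(.570,.009),.164),('seat','seated_weight',(.469,.261),.08)]:
        m=masknear(c,q,xy,X)
        if m is None: print(n,c,'none');continue
        m=m&(np.abs(X[...,2]-z)<.006)
        print(n,c,fitmask(c,m,z).round(4),m.sum())
        if n=='brass':
            im2=im.astype(int); mb=(im2[...,0]-im2[...,2]>50)&(np.hypot(X[...,0]-xy[0],X[...,1]-xy[1])<.07)&(np.abs(X[...,2]-z)<.008)
            print(' colour',fitmask(c,mb,z).round(4))
k=lambda a:(np.array(a,float)+.5)/7-.5+[330,180]
M=ray('top',k([(122,135),(400,88),(463,405),(185,456)]),.003)
print('mat',M.round(4),M.mean(0)); v=(M[0]+M[1]-M[2]-M[3])/2; print(np.hypot(*v),np.degrees(np.arctan2(v[1],v[0])),np.hypot(*(M[0]-M[1])))
F=ray('top',k([(158,212),(336,152),(410,372),(235,430)]),.009)
v=(F[0]+F[1]-F[2]-F[3])/2; print('fork',F.round(4),np.hypot(*v),np.degrees(np.arctan2(v[1],v[0])),np.hypot(*(F[0]-F[1])), 'origin',(F[0]+F[1])/2-v/np.hypot(*v)*.040)
G=ray('top',k([(307,251)]),.129); print('grip',G)
E
python3 /tmp/f2.py
```

```text
right scene [ 0.5963 -0.2412  0.0501] 571
brass scene [ 0.5864 -0.1156  0.0512] 702
 colour [ 0.5846 -0.1171  0.0484]
left scene [0.5714 0.0097 0.0499] 767
seat scene [0.4711 0.2602 0.0492] 899
right top [ 0.5917 -0.2393  0.0488] 676
brass top [ 0.5827 -0.1144  0.0483] 658
 colour [ 0.5841 -0.1149  0.0484]
left top [0.569  0.0098 0.0493] 692
seat top [0.4678 0.2618 0.0495] 632
mat [[ 0.4848 -0.0523]
 [ 0.5045 -0.1809]
 [ 0.3588 -0.2045]
 [ 0.3379 -0.0773]] [ 0.4215081  -0.12875109]
0.14831761282484246 9.428035621415999 0.13009844996315204
fork [[ 0.4485 -0.0674]
 [ 0.4747 -0.1496]
 [ 0.3739 -0.1799]
 [ 0.3491 -0.0997]] 0.10490564802164647 17.36467335895274 0.08622550168403995 origin [ 0.42345576 -0.12042859]
grip [[ 0.42003836 -0.11953094]]
```

```bash
cat >> h.py <<'E'
def tcp(xy,z,yaw,dx=0.0):
    "TCP pose for a fork origin at xy,z with yaw; dx: fork-frame x of grasp; TCP 6 mm above grasp point"
    a=np.radians(yaw); return [xy[0]+dx*np.cos(a),xy[1]+dx*np.sin(a),z+.101+.006]
def off(xy,yaw,d):
    a=np.radians(yaw); return np.array(xy)+d*np.array([np.cos(a),np.sin(a)])
HK=np.array([.5835,-.1155]); RY=5.6; SEAT=np.array([.4695,.261]); FK=np.array([.4215,-.120]); FY=17.2
MAT=np.array([.4225,-.129]); MY=9.4
E
python3 - <<'E'
from h import *
print(ctrl.get_tcp_rot(),ctrl.get_opening())
for o in(0,180):
    for xy,z,y in[(FK,.003,FY),(HK,.147,RY),(HK,.225,RY),(SEAT,.2,100),(SEAT,.09,100),(off(SEAT,100,-.13),.09,100)]:
        q=ctrl.ik(tcp(xy,z,y),[180,0,y-o]); print(o,y,None if q is None else np.round(q,1))
E
```

```text
[-1.79999771e+02  7.22427976e-04  2.03854786e+01] 0.9983263394216574
0 17.2 [-22.6 -11.2 119.3  -0.   71.9  50.2]
0 5.6 [-16.1   6.7  86.3  -0.   87.   68.3]
0 5.6 [-16.1   5.6  79.5  -0.   94.9  68.3]
0 100 [23.6 -3.2 91.  -0.  92.3 13.6]
0 100 [23.6 -0.2 99.5 -0.  80.7 13.6]
0 100 [  9.4  -4.6 103.7  -0.   80.8  -0.6]
180 17.2 [ -22.6  -11.2  119.3    0.    71.9 -129.8]
180 5.6 [ -16.1    6.7   86.3    0.    87.  -111.7]
180 5.6 [ -16.1    5.6   79.5    0.    94.9 -111.7]
180 100 None
180 100 None
180 100 None
```

```bash
python3 - <<'E'
from h import *
o=[180,0,FY]
ctrl.movep(tcp(FK,.13,FY),o)
ctrl.servo_line(tcp(FK,.003,FY),feed=.12,until_force=10)
print(ctrl.get_eef_pos(),ctrl.get_ft_force())
ctrl.gripper_close(60); print(ctrl.get_opening(),ctrl.get_grip_force())
ctrl.servo_line(tcp(FK,.05,FY),feed=.05); 
p=off(HK,RY,-.145)
ctrl.servo_line(tcp(p,.147,RY),[180,0,RY],feed=.12)
ctrl.hold(.2);print(ctrl.get_ft_force(),ctrl.get_moment(),ctrl.get_opening(),ctrl.get_time())
a,_=snap('scene'),0; b=snap('top')
np.savez('/tmp/g.npz',a=a[0],b=b[0],da=a[1],db=b[1])
s=cv2.resize(a[0][110:250,200:360],None,fx=2.5,fy=2.5); t=cv2.resize(b[0][120:260,300:440],None,fx=2.5,fy=2.5)
cv2.imwrite('pics/g.png',np.clip(np.hstack([s,t])[:,:,::-1]*1.7,0,255).astype(np.uint8))
E
```

```text
[ 0.42211125 -0.12027883  0.1108676 ] [-0.42653774 -1.2696696  -0.09102393]
0.27347361615606863 61.957658529281616
[-1.90888756e+00  4.15450199e-04 -1.57535166e+00] [-0.01547005 -0.05907199 -0.04011243] 0.2737567723411283 7.5417
```

View pics/g.png

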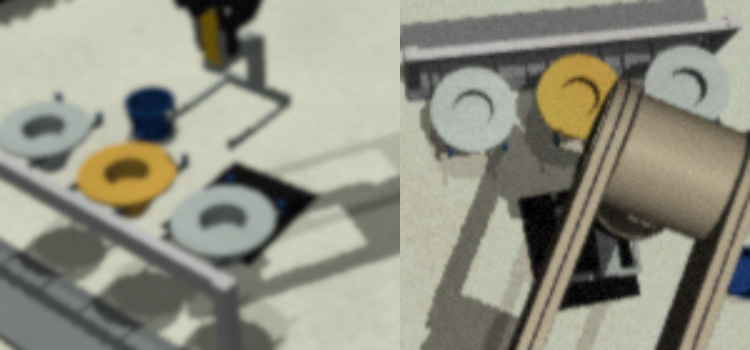

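The fork is held, with its prongs visible in the scene view at crop (240,140)-(290,100), and the hooks lie ahead. I'll check the fork's actual pose in the hand from the scene depth.

```bash
cat >> h.py <<'E'
def forkpts(X,cen,z0,yaw):
    "points expressed in the expected fork frame"
    a=np.radians(-yaw); d=X[...,:2]-np.asarray(cen); 
    return np.dstack([d[...,0]*np.cos(a)-d[...,1]*np.sin(a),d[...,0]*np.sin(a)+d[...,1]*np.cos(a),X[...,2]-z0])
E
python3 - <<'E'
from h import *
f=np.load('/tmp/g.npz'); 
e=ctrl.get_eef_pos(); print(e,ctrl.get_tcp_rot())
for c,k in(('scene','da'),('top','db')):
    X=cloud(c,f[k]); F=forkpts(X,e[:2],e[2]-.107,RY)
    g=np.isfinite(F[...,0])
    for nm,ylo,yhi in(('L',.036,.05),('R',-.05,-.036)):
        m=g&(F[...,1]>ylo)&(F[...,1]<yhi)&(abs(F[...,2])<.018)&(F[...,0]>-.054)&(F[...,0]<.06)
        P=F[m]; print(c,nm,len(P))
        if len(P)>10: print(P.min(0).round(4),P.max(0).round(4),np.median(P,0).round(4),'slopes z/x,y/x',np.polyfit(P[:,0],P[:,2],1).round(4),np.polyfit(P[:,0],P[:,1],1).round(4))
    m=g&(abs(F[...,1])<.018)&(F[...,2]>.055)&(F[...,2]<.085)&(F[...,0]<-.015)&(F[...,0]>-.08); P=F[m]
    if len(P)>5: print(c,'bar',len(P),P.min(0).round(4),P.max(0).round(4),np.median(P,0).round(4))
E
```

```text
[ 0.43893841 -0.12952681  0.25351073] [-1.79976738e+02  4.20982481e-02  5.60742551e+00]
scene L 92
[-0.0522  0.0384 -0.0008] [0.0411 0.0481 0.0131] [-0.002   0.0442  0.0055] slopes z/x,y/x [0.019  0.0051] [0.0062 0.0437]
scene R 89
[-0.052  -0.048  -0.0014] [ 0.0416 -0.0374  0.0118] [-0.0006 -0.0415  0.0052] slopes z/x,y/x [0.0129 0.0051] [ 0.0132 -0.042 ]
scene bar 99 [-0.0674 -0.0141  0.0552] [-0.0158  0.0136  0.0791] [-0.0496  0.0083  0.0748]
top L 12
[ 0.0094  0.0416 -0.0005] [0.0372 0.0476 0.0138] [0.0332 0.0449 0.0063] slopes z/x,y/x [ 0.4388 -0.0068] [-0.0817  0.0476]
top R 21
[-0.0538 -0.0458  0.0003] [-0.0304 -0.0393  0.0121] [-0.0415 -0.042   0.0067] slopes z/x,y/x [0.1134 0.011 ] [ 0.0331 -0.0408]
top bar 139 [-0.0659 -0.0111  0.0574] [-0.0162  0.0121  0.082 ] [-0.0441  0.0021  0.0763]
```

```bash
python3 - <<'E'
from h import *
T=np.array([.5842,-.1163])
o=[180,0,RY]
ctrl.servo_line(tcp(off(T,RY,-.145),.1445,RY),o,feed=.1)
h=ctrl.servo_line(tcp(T,.1445,RY),o,feed=.07,until_force=6)
ctrl.hold(.1); print(h,ctrl.get_eef_pos(),ctrl.get_ft_force())
im,d=snap('scene'); np.savez('/tmp/i.npz',im=im,d=d)
cv2.imwrite('pics/i.png',np.clip(cv2.resize(im[120:240,190:340],None,fx=4,fy=4)[:,:,::-1]*1.7,0,255).astype(np.uint8))
X=cloud('scene',d); e=ctrl.get_eef_pos(); F=forkpts(X,e[:2],e[2]-.107,RY)
g=np.isfinite(F[...,0])
for s in(1,-1):
    m=g&(abs(F[...,1]*s-.043)<.006)&(abs(F[...,2]-.008)<.008)&(F[...,0]>.02); P=F[m]
    print(len(P),P.max(0).round(4) if len(P) else '',np.median(P,0).round(4) if len(P) else '')
mb=(im[...,0].astype(int)-im[...,2]>50)&(np.hypot(X[...,0]-.584,X[...,1]+.116)<.07)&(np.abs(X[...,2]-.164)<.008)
print(fitmask('scene',mb,.164))
E
```

```text
False [ 0.58407805 -0.11634134  0.25158719] [ 0.53643586 -0.53993658 -1.19869636]
44 [0.0735 0.0469 0.0151] [0.038  0.0441 0.0068]
17 [ 0.0742 -0.0378  0.0141] [ 0.0723 -0.0439  0.0108]
[ 0.57066119 -0.14896329  0.01607186]
```

View pics/i.png

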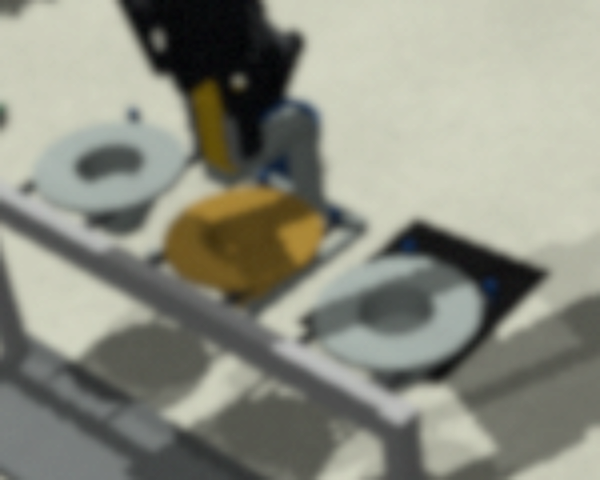

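The fork is under the brass flange (prong visible at crop (290,270)), with no contact forces. Lifting slowly.

```bash
python3 - <<'E'
from h import *
T=np.array([.5842,-.1163]); o=[180,0,RY]
for z in(.150,.156,.160,.175):
    ctrl.servo_line(tcp(T,z,RY),o,feed=.04); print(z,ctrl.get_eef_pos().round(4),ctrl.get_ft_force().round(2),ctrl.get_moment().round(3))
ctrl.servo_line(tcp(T,.225,RY),o,feed=.06)
ctrl.hold(.2);print(ctrl.get_ft_force().round(2),ctrl.get_moment().round(3),ctrl.get_time())
im,d=snap('scene'); np.savez('/tmp/l.npz',im=im,d=d)
im2,d2=snap('top'); np.savez('/tmp/l2.npz',im=im2,d=d2)
s=cv2.resize(im[90:230,190:340],(450,420)); t=cv2.resize(im2[100:220,310:430],(420,420))
cv2.imwrite('pics/l.png',np.clip(np.hstack([s,t])[:,:,::-1]*1.7,0,255).astype(np.uint8)[:,:800])
E
```

```text
0.15 [ 0.5845 -0.1164  0.2577] [ 0.41 -0.19 -1.84] [ 0.008 -0.01  -0.016]
0.156 [ 0.5842 -0.1163  0.263 ] [ 0.45  0.68 -4.39] [ 0.015 -0.007  0.007]
0.16 [ 0.5843 -0.1163  0.2672] [ 0.43  0.32 -4.74] [-0.012 -0.034 -0.004]
0.175 [ 0.5844 -0.1163  0.2824] [-0.02  1.02 -5.07] [ 0.029 -0.002  0.001]
[ 0.21  1.07 -4.51] [ 0.033 -0.07  -0.011] 12.8083
```

View pics/l.png

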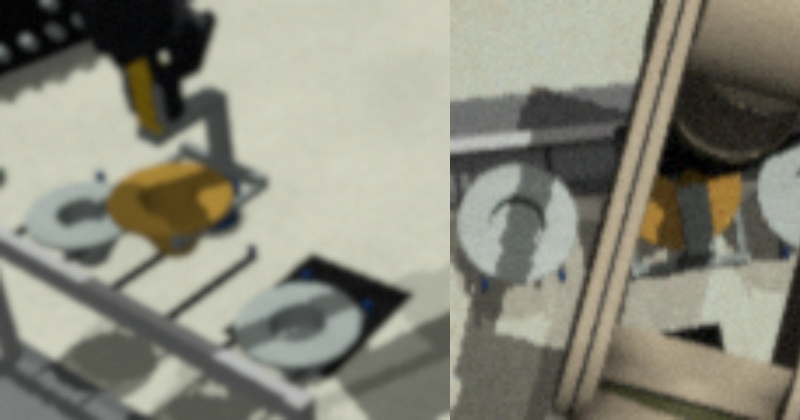

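The brass sits level on the fork above the empty hook arms. Next, carry it to above the balance and measure.

```bash
cat >> h.py <<'E'
BY=100
def brassfit(name=None,zb=None):
    im,d=snap('scene'); X=cloud('scene',d); e=ctrl.get_eef_pos()
    i=im.astype(int); zf=(e[2]-.1075+.006+.004) if zb is None else zb
    m=(i[...,0]>1.4*i[...,2])&(i[...,0]-i[...,2]>20)&(np.hypot(X[...,0]-e[0],X[...,1]-e[1])<.07)&(np.abs(X[...,2]-zf)<.008)
    P=X[m]; A=np.c_[P[:,:2]-P[:,:2].mean(0),np.ones(len(P))]; pl=np.linalg.lstsq(A,P[:,2],rcond=None)[0]
    print('brass',fitmask('scene',m,np.median(P[:,2])).round(4),'z',np.median(P[:,2]).round(4),zf.round(4) if zb is None else zb,'tilt',pl.round(3),len(P),'eef',e.round(4))
    if name: cv2.imwrite('pics/'+name,np.clip(cv2.resize(im[200:320,340:490],None,fx=4,fy=4)[:,:,::-1]*1.7,0,255).astype(np.uint8))
    return im,d,X
E
python3 - <<'E'
from h import *
T=np.array([.5842,-.1163])
ctrl.servo_line(tcp(off(T,RY,-.13),.225,RY),[180,0,RY],feed=.12)
ctrl.servo_line(tcp([.45,.06],.225,50),[180,0,50],feed=.12)
ctrl.servo_line(tcp(SEAT,.225,BY),[180,0,BY],feed=.12)
ctrl.servo_line(tcp(SEAT,.16,BY),feed=.08)
ctrl.hold(.4); print(ctrl.get_ft_force().round(2),ctrl.get_time())
im,d,X=brassfit('b.png'); np.savez('/tmp/b.npz',im=im,d=d)
m=masknear('scene','seated_weight',SEAT,X)
if m is not None:
    m&=abs(X[...,2]-.08)<.006; print('seat',fitmask('scene',m,.08).round(4),m.sum())
E
```

```text
[ 0.36 -0.7  -4.74] 19.0583
brass [0.4695 0.2621 0.05  ] z 0.1704 0.1696 tilt [0.012 0.003 0.17 ] 1010 eef [0.4695 0.261  0.2671]
seat [0.4721 0.2608 0.0496] 780
```

View pics/b.png

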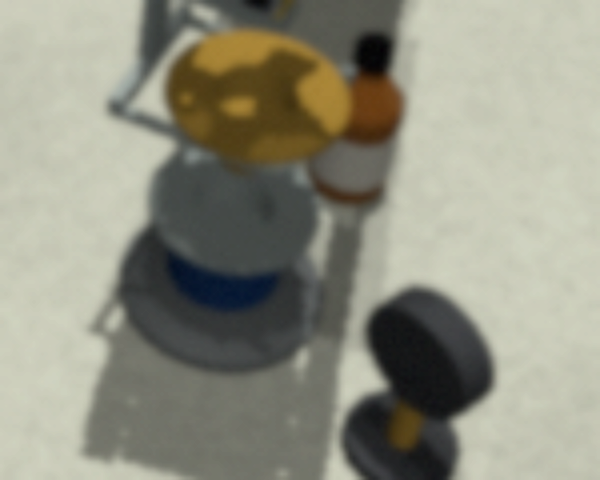

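```bash
python3 - <<'E'
from h import *
S=[.4707,.2595]
ctrl.servo_line(tcp(S,.124,BY),[180,0,BY],feed=.05); ctrl.hold(.3)
print(ctrl.get_ft_force().round(2))
h=ctrl.servo_line(tcp(S,.096,BY),feed=.012,until_force=2.5)
e=ctrl.get_eef_pos(); print(h,e.round(4),'fork z',e[2]-.107,ctrl.get_ft_force().round(2),ctrl.get_moment().round(3),ctrl.get_time())
brassfit('n.png')
E
```

```text
[ 0.03 -0.73 -4.59]
True [0.4703 0.2593 0.2056] fork z 0.09860787254221219 [ 0.22  0.6  -1.04] [ 0.065  0.012 -0.01 ] 22.1333
brass [0.4707 0.2608 0.0497] z 0.1103 0.1077 tilt [0.012 0.006 0.11 ] 954 eef [0.47   0.2592 0.2052]
```

View pics/n.png

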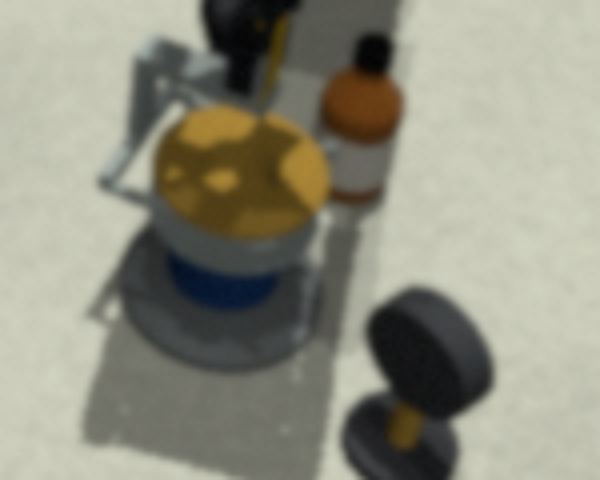

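Nested: flange top measures 110 mm, as required. Lower clear, withdraw and check.

```bash
python3 - <<'E'
from h import *
S=[.4705,.2595]
ctrl.servo_line(tcp(S,.0905,BY),[180,0,BY],feed=.03); ctrl.hold(.1)
print(ctrl.get_eef_pos().round(4),ctrl.get_ft_force().round(2),ctrl.get_moment().round(3))
h=ctrl.servo_line(tcp(off(S,BY,-.14),.0905,BY),feed=.06,until_force=4)
print(h,ctrl.get_eef_pos().round(4),ctrl.get_ft_force().round(2),ctrl.get_time())
im,d=snap('scene','w.png'); X=cloud('scene',d); i=im.astype(int)
m=(i[...,0]-i[...,2]>20)&(np.hypot(X[...,0]-.4705,X[...,1]-.26)<.07)&(abs(X[...,2]-.11)<.008)
P=X[m]; A=np.c_[P[:,:2]-P[:,:2].mean(0),np.ones(len(P))]
print(fitmask('scene',m,.11).round(4),np.median(P[:,2]),np.linalg.lstsq(A,P[:,2],rcond=None)[0].round(3))
if not h:
    ctrl.servo_line(tcp([.45,.06],.15,70),[180,0,70],feed=.12)
    ctrl.servo_line(tcp(MAT,.08,MY),[180,0,MY],feed=.12)
    ctrl.servo_line(tcp(MAT,.012,MY),feed=.06); ctrl.hold(.2)
    h=ctrl.servo_line(tcp(MAT,-.001,MY),feed=.012,until_force=2)
    print(h,ctrl.get_eef_pos().round(4),ctrl.get_ft_force().round(2),ctrl.get_time())
E
```

```text
[0.4704 0.2595 0.1974] [ 0.23 -0.46 -1.09] [ 0.067 -0.017 -0.06 ]
False [0.4948 0.1218 0.1975] [-0.16  0.59 -1.24] 25.15
[0.4713 0.2605 0.0504] 0.11028469318173156 [0.004 0.002 0.11 ]
True [ 0.4225 -0.1291  0.1102] [-0.02 -0.58  4.91] 30.225
```

View pics/w.png

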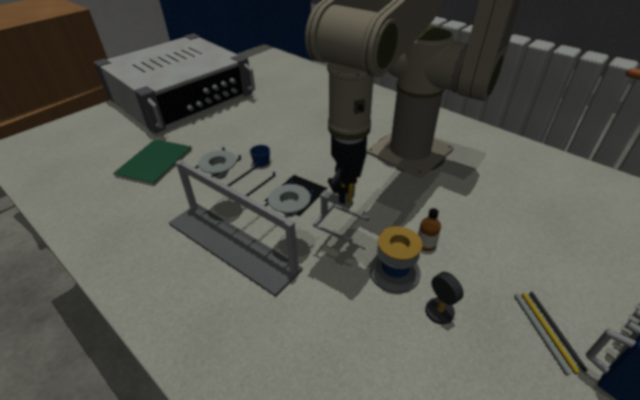

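Brass is nested level on the balance at (400,243) and the fork is clear of it. The fork is now resting on the mat, so I release it, retreat and verify.

```bash
python3 - <<'E'
from h import *
e=ctrl.get_eef_pos()
ctrl.servo_line([e[0],e[1],.1109],feed=.01)
ctrl.ungrasp(); ctrl.hold(.2)
ctrl.servo_line([e[0],e[1],.25],feed=.08)
ctrl.movep([.25,-.5,.3],[180,0,20]); ctrl.hold(.5)
im,d=snap('top'); X=cloud('top',d)
for c in('top','scene'):
    if c=='scene': im,d=snap(c); X=cloud(c,d)
    m=(np.abs(X[...,0]-.42)<.05)&(np.abs(X[...,1]+.125)<.05)&(abs(X[...,2]-.128)<.01); print(c,X[m].mean(0).round(4),m.sum())
    if c=='top': t=cv2.resize(im[100:260,200:440],(780,520)); cv2.imwrite('pics/f.png',np.clip(t[:,:,::-1]*1.7,0,255).astype(np.uint8))
    for n,q,xy,z in[('right','steel_a',(.597,-.242),.164),('left','steel_a',(.570,.009),.164),('brass','brass_weight',(.4695,.261),.11)]:
        k=masknear(c,q,xy,X)
        if k is not None: k=k&(abs(X[...,2]-z)<.006); print(n,fitmask(c,k,z).round(4))
print(ctrl.get_time(),ctrl.get_joint_vel().max())
E
```

```text
top [ 0.4182 -0.1274  0.1296] 70
right [ 0.5914 -0.2406  0.0495]
left [0.5702 0.0099 0.0485]
brass [0.468  0.2623 0.0489]
scene [ 0.4248 -0.1263  0.1267] 76
right [ 0.5955 -0.2406  0.0505]
left [0.5717 0.009  0.0508]
brass [0.4714 0.2606 0.0504]
35.7 0.04229753004157663
```

View pics/f.png

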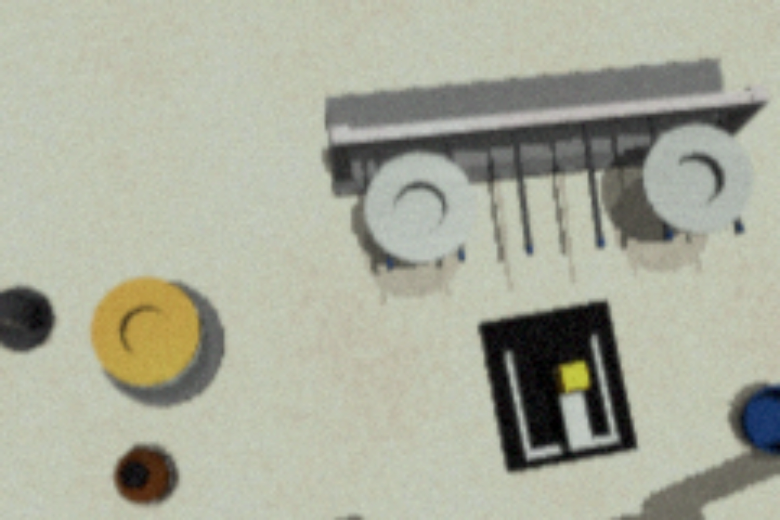

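The brass is nested at crop (145,332), the fork stands upright and aligned on the mat at (560,385), and everything else is where it was.

```bash
python3 -c "
from bench import ctrl
print(ctrl.close_job())"
```

```text
the job is handed in; nothing more can be done
None
```

The job is handed in at about 36 s: the brass weight is nested level and fully home on the balance (flange top measured at 110 mm), the fork stands upright and centred on its mat, and the final picture shows nothing else moved.

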